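Park the magnifier, fit the bayonet lid and hold it half-turned

ROBOT

A 7-joint arm with a two-finger parallel gripper is mounted at the origin on the work surface. World frame = base frame: x ahead of the robot, y to its left, z up, the work surface at z = 0. Lengths are in m, angles in rad, forces in N, time in s.
With the tool pointing down it reaches from about 0.4 to 0.9 m from the base axis. Payload 5.5 kg.
Tool frame: the origin (TCP) lies midway between the tips of the shut fingers; the grasp point (between the pads) lies 19 mm behind it; x points along the fingers, y is the direction in which the jaws open and shut, and the axes are right-handed (so a half turn about x gives the same grasp; the last joint's range is limited). The gripper opens to 92 mm and grips with 3 to 60 N. Pads are 19 mm wide; open, the fingers measure 130 mm over their backs; the gripper's body (75 mm by 190 mm) begins 47 mm behind the grasp point.
Start: joints at [-1.051, 0.501, -0.427, 1.55, 0.221, 1.138, -0.21], TCP at [0.165, 0.629, 0.227] pointing down, gripper open.
Joint ranges: [-2.88, 2.88], [-0.31, 2.03], [-1.54, 1.56], [0.2, 2.42], [-1.41, 4.55], [0.19, 2.02], [-2.57, 2.57]. Speed limits (rad/s): [2.57, 2.57, 3.14, 3.14, 3.14, 3.14, 3.14].

INTERFACE

Orientations are given as a unit quaternion [x, y, z, w].
In Python, from workcell import * gives the robot as it stands. The module is installed in compiled form; this text tells all that it offers.
- The arm moves only by the tool arm_command, never from a script. Its argument "rows" is a list that holds one entry, the list of rows, each a list of 5 numbers: the finger opening in mm, from 0 to 91.8, then the shift along the tool's x, y, z in mm, then the turn about the tool's x in rad. In form: [[[hand, x, y, z, turn], ...]]. A call has 1 to 20 rows; each row is the pose to reach, as a shift and turn from the pose commanded when the call began, along the tool's axes at that moment; what a row does not reach only later rows make up. A row lasts 1/12 s, in which the tool goes at most 41.7 mm and 7.16 degrees, less where a joint would pass 70% of its speed; a pose out of reach is approached as far as the arm can. A call with a gripper value outside its range is refused whole. The fingers move at their own pace and stop on an object; "squeeze" is the grip in N (left out, the last holds). Time passes only in rows, so rows that repeat a pose let the fingers close. It gives the time, the measured TCP pose, the force and the opening at its end, in the units of the state.
- state(): the state, without advancing time (a new reading comes with each control period).
- read_camera(name): name is "scene" or "top" or "wrist"; returns a dict with "pixels" (384x512x3 uint8, red, green, blue), "z_map" (384x512 float32, m along the optical axis (not along the pixel's ray), 0 where there is no reading), "intrinsics" (3x3 intrinsics, pixels), "k1" (the pictures are not rectified: a ray, as slopes to the right and down, at radius r is drawn at 1 + k1 r^2 times it, then the intrinsics apply), "T" (4x4, takes a point from camera to world coordinates). Camera axes: x right, y up, looking along -z (the intrinsics and any distortion apply to the point x, -y, -z); pixel columns grow to the right and rows downward; lengths in m; the calibration is good to about 2 mm. A picture is of the moment at which its call begins.
- finish_job(): hands the job in, once; it reports no verdict.
The state is a dict: "clock": time; "q": joint angles; "joint_velocities": joint speeds; "effort": joint torques, N m; "position": TCP position; "eef_rot": TCP orientation; "contact_force": force on the tool from outside, world axes, zero at the start; "moment": the same for the moment, N m; "grip_width": finger opening in m.
Only numpy, scipy, OpenCV 4.12 (cv2) and the standard library are available. Lean on these libraries where they do the work, as an engineer would, in place of code of your own. Each camera call takes 0.05 s, during which the arm holds its last target. There are 200 camera calls.

TASK

Lift the magnifier's red sprung plunger, swing the lens away from over the travel cup to the parking hole with the green tab, and let the plunger drop fully home there. Then put the purple lid into the cup, lugs down through the two slots at the green marks until it sits flat on the rim, and twist it clockwise (seen from above) to the orange half-way marks, never as far as the click of the lock at the red marks. Finish while still gripping the lid there, so the rinsed cup can air, and leave the other toiletries where they are.

Things in the scene. Friction and masses are not known exactly. Their poses are not given: they have to be found in the camera images.
- plunger_knob (a point): centre of the red round plunger knob on the magnifier's arm: upright cylinder 22 mm in diameter, 30 mm tall, its underside 9 mm above the aluminium arm. It rides with the arm, 55 mm from the pivot (post) axis, and moves straight up when lifted
- plunger (a joint): lift of the plunger, m: 0 = dropped home in a hole, 0.016 = fully up. The pin reaches 8 mm into the index plate, so lift 10 to 14 mm to free the arm; its spring pushes down with 3 N at home, 5 N fully up. Let go between holes it rests on the plate at about 0.008
- magnifier (a joint): swing of the magnifier's arm about its upright post, rad: 0 = lens over the cup (pinned), grows counter-clockwise seen from above; 1.309 = parking hole; stop at 1.36. Light friction; the pin has about 2 mm of play in a hole
- post_axis (a point): on the upright pivot axis of the magnifier, at the arm's height (178 mm above the shelf). The aluminium arm reaches 190 mm from here to the centre of the round lens (118 mm across its white rim, rim from 171 to 183 mm above the shelf)
- park_hole (a point): mouth of the parking hole (green tab) in the dark index plate, 55 mm from the post axis. The parked plunger stands right over it, the knob's centre 42 mm above it
- lid_grip (a point): centre of the upright grip bar of the loose purple lid, 90 g. Bar 54 mm long (its x axis), 12 mm wide (y), 32 mm tall (z), on a disc 82 mm across, 6 mm thick (disc's top 16 mm below this point). Two yellow dots on the disc, at the bar's ends, mark the lugs; the lid is alike after a half turn. At the start it stands on its plug on the shelf, bar up, this point 35 mm above the shelf
- cup_rim (a point): centre of the rim of the steel travel cup, clamped fast on its stand (rim 113 mm above the shelf, 84 mm outer diameter), z up. The inward lip (6 mm thick, opening 61 mm across) has two slots about 18 mm wide, on the +x and -x sides of this frame, at the green marks. Lid flat on the rim with lugs in the slots: lid_grip 22 mm above this point; lugs still on top of the lip: 35 mm above
- half_line (a point): same point as cup_rim, but its x axis runs through the two orange half-way marks, 45 degrees clockwise (from above) from the slots: at the goal the lid's bar lies along it, either way round. The seated lid turns only clockwise; a light sprung catch is met from about 62 degrees after the slots, click at 90 (red marks)
- organizer: blue seven-lid pill organizer, 36 x 170 x 25 mm, loose; origin under its centre; to be left alone
- massager: green silicone scalp massager, 76 mm across, 64 mm tall, loose; origin under its centre; to be left alone
- saucer: white ceramic soap saucer, 110 mm across, 22 mm tall, loose; origin under its centre; to be left alone
- soap: cream bar of soap, 36 x 52 x 20 mm, loose on the saucer; origin under its centre; to be left alone
- lotion: blue lotion bottle, 56 mm across, 150 mm tall, loose; origin under its centre; to be left alone
- cream: white cream jar, 64 mm across, 55 mm tall, loose; origin under its centre; to be left alone
- lid: the lid itself; origin at the centre of its underside, 35 mm below lid_grip, same axes. Below the disc a grey plug 56 mm across and 13 mm long carries two lugs at its foot, at the +x and -x sides (12 mm wide, 5.5 mm thick, reaching 35.5 mm from the axis)
There are look-alikes about, which are no part of the job. Of the things that look like the lid, take the one that is farthest to the robot's left at the start.

How it is judged:
By the outcome, as a careful person would: the job done as asked, in the order asked, and still so for the second after the job is handed in, while the arm keeps its last pose, push and grip.
It also fails if it takes over 54 s, if anything falls off the work surface, if the arm or the gripper's body presses on something with over 40 N, if the wrist force passes 120 N, or if a joint passes its speed limit or range.

## Working session

There is one attempt and no reset: what is moved stays moved. The work goes in short steps, Python scripts to look and compute and a tool call to move; the robot and the scene stay as the last step left them, time stands still between calls to the robot, and variables do not carry over. Pictures are saved under pics/ and viewed, about 8 in all and at most 12, crops included, and the job is handed in when it is done.

Besides the shell and the picture viewer there is one more tool, called after ">>>" as name(argument=value, ...), one argument or row to a line, values as JSON. arm_command: Moves the arm, as the interface text tells. Its arguments: {"type":"object","properties":{"rows":{"type":"array"},"squeeze":{"type":"number"}},"required":["rows"]}

```bash
mkdir -p pics; cat > h.py <<'E'
from workcell import *
import numpy as np, cv2
from scipy.spatial.transform import Rotation as R
def cloud(c):
    K=np.array(c["intrinsics"]);k=float(c["k1"]);z=c["z_map"];h,w=z.shape
    v,u=np.mgrid[0:h,0:w].astype(float)
    a=(u-K[0,2])/K[0,0];b=(v-K[1,2])/K[1,1]
    p=cv2.undistortPoints(np.stack([u.ravel(),v.ravel()],1)[:,None],K,np.array([k,0,0,0,0.])).reshape(h,w,2)
    P=np.stack([p[...,0]*z,-p[...,1]*z,-z,np.ones_like(z)],-1)@np.array(c["T"]).T
    P[z==0]=np.nan
    return P[...,:3]
def proj(c,X):
    q=np.linalg.inv(np.array(c["T"]))@np.append(X,1);a=np.array([q[0],-q[1]])/-q[2]
    a=a*(1+c["k1"]*(a@a));K=np.array(c["intrinsics"]);return K[:2,:2]@a+K[:2,2]
def save(n,f):
    c=read_camera(n);np.savez(f"pics/{f}.npz",P=cloud(c),pix=c["pixels"],T=c["T"],K=c["intrinsics"],k1=c["k1"])
    cv2.imwrite(f"pics/{f}.png",c["pixels"][...,::-1]);return c
def load(f):
    d=np.load(f"pics/{f}.npz");return d["P"],d["pix"]
E
python3 - <<'E'
from h import *
for n in("top","scene"):
    c=save(n,n+"0");print(n,np.round(c["T"],3).tolist(),np.round(c["intrinsics"],1).tolist(),c["k1"])
s=state();print(s)
E
```

```text
top [[0.027, 0.985, -0.171, 0.175], [-1.0, 0.029, 0.009, -0.025], [0.014, 0.171, 0.985, 1.88], [0.0, 0.0, 0.0, 1.0]] [[483.7, 0.0, 256.5], [0.0, 483.7, 186.3], [0.0, 0.0, 1.0]] -0.05976969744764244
scene [[0.462, -0.531, 0.71, 1.305], [0.887, 0.256, -0.385, -0.457], [0.022, 0.808, 0.589, 0.815], [0.0, 0.0, 0.0, 1.0]] [[389.2, 0.0, 255.0], [0.0, 389.2, 186.6], [0.0, 0.0, 1.0]] -0.11159318060360049
{'clock': 0.1, 'q': array([-1.05081403,  0.50173423, -0.42680948,  1.55133787,  0.22077037,
        1.13831828, -0.2102794 ]), 'joint_velocities': array([ 8.59829092e-04, -7.72422118e-04, -5.91517999e-04, -3.61076629e-03,
       -3.51316973e-05, -5.31160019e-04,  9.78348994e-04]), 'effort': array([-1.10794188e-02, -5.67878509e+01, -5.83881989e+00, -2.79919910e+01,
       -6.90624607e-02,  2.39593349e-02,  3.03331649e-05]), 'position': array([0.1649481 , 0.62806615, 0.22579786]), 'eef_rot': array([ 0.08990729,  0.70139634, -0.09112694,  0.70118167]), 'contact_force': array([-0.08420803, -0.16446475, -0.19549418]), 'moment': array([0.00394045, 0.01121475, 0.01287091]), 'grip_width': 0.09186478206016176}
```

View pics/top0.png

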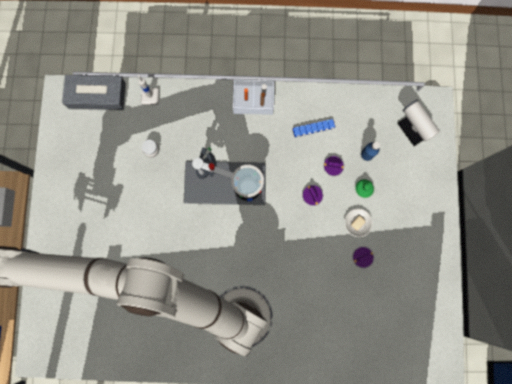

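View pics/scene0.png

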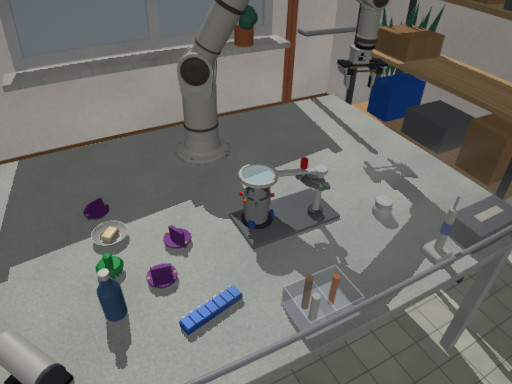

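The top view shows the cup and lens near (248,181), the red knob near (211,165), and three purple lids at (313,195), (334,165) and (363,257). The leftmost lid is the one at (313,195). Next I'll measure them.

```bash
python3 - <<'E'
from h import *
for f in("top0","scene0"):
    P,I=load(f);hsv=cv2.cvtColor(I,cv2.COLOR_RGB2HSV);H,S,V=[hsv[...,i].astype(int) for i in range(3)]
    for n,m in dict(red=((H<6)|(H>174))&(S>170)&(V>90),purple=(H>135)&(H<160)&(S>120)&(V>40),green=(H>50)&(H<75)&(S>140)&(V>60)).items():
        k,l,st,ce=cv2.connectedComponentsWithStats(m.astype(np.uint8))
        for i in range(1,k):
            if st[i,4]>=5:
                q=P[l==i];q=q[~np.isnan(q[:,0])]
                if len(q) and abs(q[:,1].mean())<.6: print(f,n,ce[i].round(),st[i,4],np.median(q,0).round(3),"zmax",q[:,2].max().round(3))
    # lens/cup
    m=(P[...,2]>.165)&(P[...,2]<.2)&(P[...,0]>.3)&(abs(P[...,1])<.3);q=P[m]
    print("z165-200",len(q),q.min(0).round(3),q.max(0).round(3))
I=cv2.imread("pics/top0.png")[130:230,180:380];J=cv2.imread("pics/scene0.png")[140:300,130:345]
cv2.imwrite("pics/a.png",cv2.resize(I,None,fx=4,fy=4,interpolation=2))
cv2.imwrite("pics/b.png",cv2.resize(J,None,fx=3.5,fy=3.5,interpolation=2))
E
```

```text
top0 red [212. 166.] 18 [0.532 0.119 0.221] zmax 0.228
top0 purple [333. 165.] 245 [ 0.587 -0.343  0.02 ] zmax 0.06
top0 purple [312. 195.] 260 [ 0.472 -0.26   0.02 ] zmax 0.061
top0 purple [363. 257.] 263 [ 0.236 -0.456  0.02 ] zmax 0.063
top0 green [364. 188.] 212 [ 0.5   -0.46   0.033] zmax 0.076
z165-200 1140 [ 0.434 -0.064  0.165] [0.614 0.193 0.199]
scene0 red [304. 163.] 62 [0.539 0.115 0.213] zmax 0.226
scene0 red [240. 194.] 8 [ 0.468 -0.053  0.111] zmax 0.116
scene0 red [272. 195.] 5 [0.518 0.03  0.111] zmax 0.113
scene0 purple [ 96. 209.] 329 [ 0.245 -0.457  0.023] zmax 0.054
scene0 purple [176. 237.] 385 [ 0.48  -0.267  0.021] zmax 0.055
scene0 purple [162. 276.] 500 [ 0.598 -0.347  0.022] zmax 0.055
scene0 green [111. 264.] 373 [ 0.512 -0.46   0.034] zmax 0.068
z165-200 1298 [ 0.434 -0.064  0.165] [0.614 0.19  0.2  ]
```

View pics/b.png

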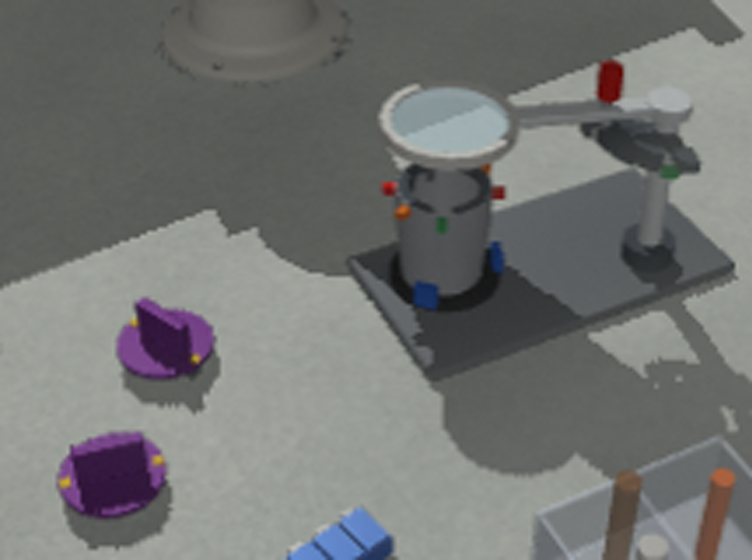

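The scene crop shows the plunger in the arm at crop pixel (610,80), the post cap at (668,105), and the green parking tab at (670,172) on the index plate. The cup rim has red, orange and green marks, with one green mark at (441,225). The bars of the two nearest lids stand upright, with yellow dots at their ends.

```bash
python3 - <<'E'
from h import *
from scipy.optimize import least_squares
s=state();M=R.from_quat(s["eef_rot"]).as_matrix();print(M.round(3))
for f in("top0","scene0"):
    P,I=load(f)
    m=(P[...,2]>.16)&(P[...,2]<.25)&(P[...,0]>.42)&(P[...,0]<.63)&(P[...,1]<.2)&(P[...,1]>-.08)
    q=P[m&(P[...,2]>.172)&(P[...,2]<.19)];q=q[q[:,1]<.07]
    (x0,y0),r=cv2.minEnclosingCircle(q[:,:2].astype(np.float32));print(f,"lens",x0,y0,r,len(q))
    q=P[m];q=q[q[:,1]>.1];h=np.histogram(q[:,2],np.arange(.16,.25,.005));print(h[0])
    q=P[m&(P[...,1]>.13)&(P[...,2]>.185)];print("cap",len(q),np.median(q,0),q.min(0),q.max(0))
    hsv=cv2.cvtColor(I,cv2.COLOR_RGB2HSV).astype(int);H,S,V=hsv[...,0],hsv[...,1],hsv[...,2]
    q=P[((H<6)|(H>174))&(S>120)&(V>80)&(P[...,2]>.19)&(P[...,1]<.2)&(P[...,0]<.7)];print("knob",len(q),q.mean(0),q.min(0),q.max(0))
    q=P[(H>45)&(H<80)&(S>80)&(P[...,0]>.4)&(P[...,0]<.65)&(P[...,1]>-.1)&(P[...,1]<.25)];print("green",q.round(3).tolist()[:12])
    q=P[(H>135)&(H<160)&(S>110)&(abs(P[...,0]-.476)<.06)&(abs(P[...,1]+.262)<.06)];b=q[(q[:,2]>.04)]
    print("bar",b.mean(0),b.min(0),b.max(0)); d=q[q[:,2]<.03];print("disc",cv2.minEnclosingCircle(d[:,:2].astype(np.float32)))
    u,sv,vt=np.linalg.svd(b[:,:2]-b[:,:2].mean(0));print("bar dir",np.degrees(np.arctan2(vt[0,1],vt[0,0])),sv)
    q=P[(H>18)&(H<32)&(S>130)&(abs(P[...,0]-.476)<.06)&(abs(P[...,1]+.262)<.06)];print("dots",q.round(3).tolist())
E
```

```text
[[-0.001  0.254  0.967]
 [-0.002  0.967 -0.254]
 [-1.    -0.002 -0.   ]]
top0 lens 0.4970507025718689 0.005078035872429609 0.07023623585700989 818
[68 60 17 29 78 45  9  1  2  2  2 18 11  4  0  0  0]
cap 50 [0.54463449 0.17014186 0.18794502] [0.52901164 0.13120935 0.18504243] [0.56669531 0.19204243 0.22176993]
knob 28 [0.53259071 0.12020978 0.22068063] [0.52136096 0.11353147 0.21433509] [0.54325403 0.12774087 0.22758768]
green [[0.611, 0.14, 0.164], [0.612, 0.136, 0.16], [0.609, 0.137, 0.157], [0.455, 0.02, 0.022], [0.444, 0.015, 0.097]]
bar [ 0.46918287 -0.26203951  0.04941183] [ 0.44659177 -0.27656602  0.0409691 ] [ 0.49401312 -0.24744735  0.06074633]
disc ((0.4726523160934448, -0.2615797519683838), 0.03751668706536293)
bar dir -153.8277116841911 [0.10195242 0.02731568]
dots []
scene0 lens 0.4981762170791626 0.00534347677603364 0.07030854374170303 861
[ 83 129   7  34  94  90   1  11   8  13  13  10  26   2   0   0   0]
cap 78 [0.54816421 0.16972026 0.1866628 ] [0.52933622 0.13532253 0.1850032 ] [0.56834911 0.189668   0.18934635]
knob 66 [0.53736082 0.11695935 0.2128804 ] [0.52442017 0.10956667 0.19523519] [0.54424601 0.12909502 0.22567575]
green [[0.607, 0.132, 0.164], [0.609, 0.134, 0.164], [0.61, 0.136, 0.165], [0.608, 0.128, 0.162], [0.61, 0.13, 0.163], [0.608, 0.135, 0.16], [0.614, 0.134, 0.164], [0.613, 0.139, 0.162], [0.607, 0.13, 0.157], [0.61, 0.131, 0.159], [0.612, 0.132, 0.16], [0.611, 0.137, 0.158]]
bar [ 0.47613518 -0.26231955  0.048843  ] [ 0.44994616 -0.27672593  0.04014611] [ 0.49872101 -0.24667595  0.05472243]
disc ((0.47276827692985535, -0.26130086183547974), 0.04094623774290085)
bar dir 26.805881663694933 [0.13988116 0.03326043]
dots [[0.436, -0.277, 0.022], [0.438, -0.278, 0.02], [0.5, -0.247, 0.019], [0.503, -0.245, 0.022], [0.506, -0.249, 0.021]]
```

View pics/a.png

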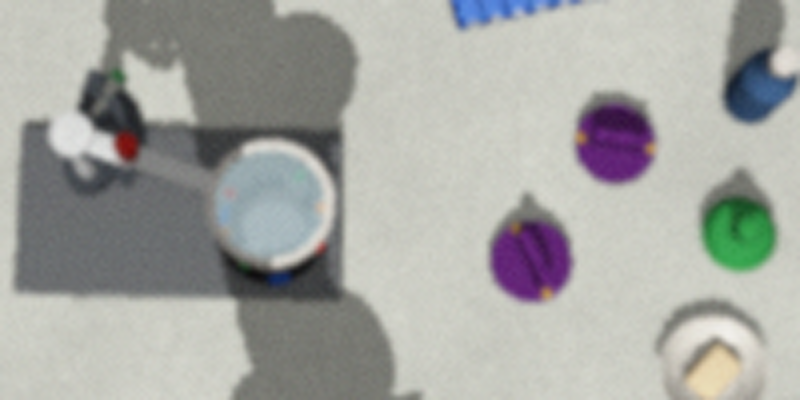

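The top crop agrees with the measurements: knob at (125,147), cap at (72,135), green tab at (117,75), and the target lid at (530,260) with its bar at about 27°. The positions I get are knob ≈ (0.533, 0.1195), post ≈ (0.549, 0.172) and lens ≈ (0.494, -0.005). First I'll move above the knob, with the jaws across the arm.

>>> arm_command(
  rows=[
    [[60,-40,0,0,0],[60,-64,-20,25,0.1],[60,-64,-45,55,0.22],[60,-64,-70,85,0.34],[60,-64,-98,119,0.46],[60,-64,-126,153,0.58],[60,-64,-154,187,0.7],[60,-64,-180,219,0.82],[60,-64,-206,251,0.94],[60,-64,-232,283,1.06],[60,-64,-258,314,1.18],[60,-64,-285,347,1.3],[60,-64,-312,380,1.42],[60,-64,-340,414,1.54],[60,-64,-370,450,1.61],[60,-64,-399,485,1.61],[60,-64,-399,485,1.61],[60,-64,-399,485,1.61],[60,-64,-399,485,1.61]],
  ],
)

```text
clock: 1.68
position: [0.5329, 0.1184, 0.2901]
eef_rot: [-0.569, -0.42, 0.569, -0.42]
contact_force: [0.5, 1.2, -0.4]
grip_width: 0.0601
```

```bash
python3 - <<'E'
from h import *
s=state();M=R.from_quat(s["eef_rot"]).as_matrix();print(s["clock"],s["position"],M.round(3).tolist(),s["q"].round(2))
c=save("wrist","w1");P,I=load("w1")
hsv=cv2.cvtColor(I,cv2.COLOR_RGB2HSV).astype(int);H,S,V=hsv[...,0],hsv[...,1],hsv[...,2]
m=((H<6)|(H>174))&(S>120)&(V>60);q=P[m&(P[...,2]>.19)];print("knob",len(q),np.nanmean(q,0),np.nanmin(q,0),np.nanmax(q,0))
t=q[q[:,2]>np.nanmax(q[:,2])-.004];print("top",len(t),t.mean(0),t.min(0),t.max(0))
E
```

```text
1.6833 [0.53290628 0.11836905 0.29012168] [[-0.001, 0.956, -0.295], [-0.0, -0.295, -0.956], [-1.0, -0.001, 0.001]] [-0.36  0.22  0.11  1.75 -0.03  1.17 -0.54]
knob 565 [0.53299453 0.12455147 0.21875838] [0.52174202 0.11219343 0.19624736] [0.5430963  0.13259284 0.22355774]
top 432 [0.53252736 0.12274537 0.22166384] [0.5222225  0.11219343 0.21956151] [0.54285687 0.13247771 0.22355774]
```

View pics/w1.png

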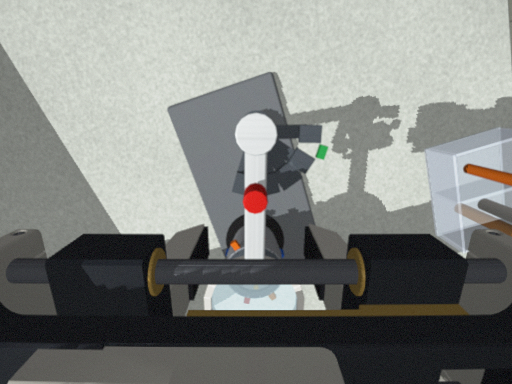

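The wrist view shows the knob centred between the jaws at (256,200), the post cap at (256,133) and the green tab at (321,152). The knob centre comes out at (0.5325, 0.1225). Next: descend, grip and lift 12 mm.

>>> arm_command(
  rows=[
    [[60,0,-1,-4,0],[60,35,-1,-4,0],[60,70,-1,-4,0],[60,94,-1,-4,0],[60,94,-1,-4,0],[10,94,-1,-4,0],[10,94,-1,-4,0],[10,94,-1,-4,0],[10,94,-1,-4,0],[10,94,-1,-4,0],[10,94,-1,-4,0],[10,94,-1,-4,0],[10,91,-1,-4,0],[10,88,-1,-4,0],[10,85,-1,-4,0],[10,82,-1,-4,0],[10,82,-1,-4,0]],
  ],
  squeeze=35,
)

```text
clock: 3.15
position: [0.5333, 0.1238, 0.2091]
eef_rot: [0.568, 0.421, -0.568, 0.421]
contact_force: [2.9, 0.8, -5.5]
grip_width: 0.0209
```

```bash
python3 - <<'E'
from h import *
s=state();M=R.from_quat(s["eef_rot"]).as_matrix();p=s["position"];print(p,M.round(3).tolist(),s["contact_force"],s["grip_width"])
P,I=load("w1")
q=P[(P[...,2]>.18)&(P[...,2]<.192)&(P[...,1]>.14)&(P[...,1]<.21)&(P[...,0]>.5)&(P[...,0]<.6)];print("cap",q.mean(0),q.min(0),q.max(0))
hsv=cv2.cvtColor(I,cv2.COLOR_RGB2HSV).astype(int)
q=P[(hsv[...,0]>45)&(hsv[...,0]<75)&(hsv[...,1]>120)&(P[...,2]>.1)];print("tab",q.mean(0))
E
```

```text
[0.53330836 0.12379914 0.20914582] [[0.001, 0.956, -0.292], [0.0, -0.292, -0.956], [-1.0, 0.0, -0.0]] [ 2.85457033  0.77290506 -5.53431039] 0.020924839237647194
cap [0.54769289 0.16891804 0.18418479] [0.52744976 0.14003722 0.18004288] [0.56907876 0.19384805 0.18690609]
tab [0.59974737 0.13610689 0.19492987]
```

Gripped and lifted: 5.5 N on the spring. Now the 75° counter-clockwise swing about the post.

>>> arm_command(
  rows=[
    [[10,0,4.8,-0.2,-0.087],[10,0,9.6,-0.8,-0.175],[10,0,14.2,-1.9,-0.262],[10,0,18.8,-3.3,-0.349],[10,0,23.2,-5.2,-0.436],[10,0,27.5,-7.4,-0.524],[10,0,31.5,-9.9,-0.611],[10,0,35.4,-12.9,-0.698],[10,0,38.9,-16.1,-0.785],[10,0,42.1,-19.6,-0.873],[10,0,45.1,-23.5,-0.96],[10,0,47.6,-27.5,-1.047],[10,0,49.8,-31.8,-1.134],[10,0,51.7,-36.2,-1.222],[10,0,53.1,-40.8,-1.309],[10,0,53.1,-40.8,-1.309],[10,0,53.1,-40.8,-1.309]],
  ],
)

```text
clock: 4.57
position: [0.594, 0.1456, 0.2074]
eef_rot: [0.194, 0.681, -0.197, 0.678]
contact_force: [-2.5, -2.6, -4.3]
grip_width: 0.021
```

```bash
python3 - <<'E'
from h import *
s=state();M=R.from_quat(s["eef_rot"]).as_matrix();print(s["position"],M.round(3).tolist(),s["contact_force"],s["grip_width"],s["q"].round(2))
save("wrist","w2")
E
```

```text
[0.59400729 0.14564017 0.20737683] [[-0.004, 0.532, 0.847], [-0.002, 0.847, -0.532], [-1.0, -0.004, -0.003]] [-2.49074453 -2.61286396 -4.25090176] 0.021046813671814973 [-0.19  0.42 -0.13  1.68  0.06  1.05  0.67]
```

View pics/w2.png

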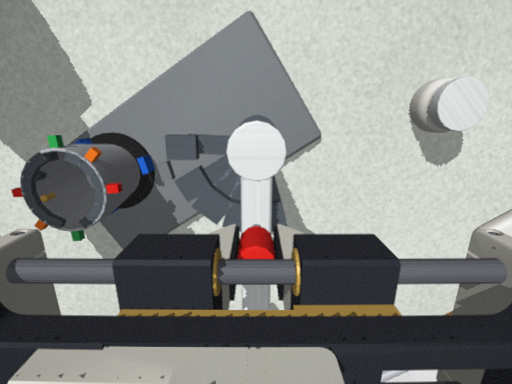

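The lens is swung away and the cup is clear at (65,185), with green slot marks at (55,140) and (78,235). Next, lower the plunger.

>>> arm_command(
  rows=[
    [[10,2,0,0,0],[10,4,0,0,0],[10,6,0,0,0],[10,7,0,0,0],[10,7,0,0,0]],
  ],
)

```text
clock: 5.03
position: [0.5941, 0.1458, 0.2008]
eef_rot: [0.194, 0.681, -0.196, 0.679]
contact_force: [-4.3, -4.3, -3.7]
grip_width: 0.0209
```

>>> arm_command(
  rows=[
    [[10,2,0,0,0],[10,4,0,0,0],[10,4,0,0,0]],
  ],
)

```text
clock: 5.28
position: [0.5944, 0.1461, 0.1976]
eef_rot: [0.195, 0.68, -0.196, 0.679]
contact_force: [-3.9, -5.1, -1.1]
grip_width: 0.0212
```

>>> arm_command(
  rows=[
    [[60,0,0,0,0],[60,0,0,0,0],[60,0,0,0,0],[60,-35,0,0,0],[60,-70,0,0,0],[60,-100,0,0,0],[60,-100,0,0,0],[60,-100,0,0,0],[60,-100,0,0,0]],
  ],
)

```text
clock: 6.03
position: [0.5958, 0.1477, 0.2979]
eef_rot: [0.195, 0.68, -0.194, 0.68]
contact_force: [0.7, -0.9, -0.5]
grip_width: 0.0599
```

```bash
python3 - <<'E'
from h import *
s=state();M=R.from_quat(s["eef_rot"]).as_matrix();print(s["position"],M.round(3).tolist(),s["q"].round(2))
for n in("wrist","scene","top"):
    save(n,n+"3");P,I=load(n+"3");hsv=cv2.cvtColor(I,cv2.COLOR_RGB2HSV).astype(int);H,S,V=hsv[...,0],hsv[...,1],hsv[...,2]
    q=P[((H<6)|(H>174))&(S>120)&(V>60)&(P[...,2]>.19)&(P[...,2]<.25)&(abs(P[...,0]-.6)<.05)&(abs(P[...,1]-.14)<.05)]
    if len(q):print(n,"knob",len(q),q.mean(0),q.min(0),q.max(0), "top", np.percentile(q[:,2],95)); t=q[q[:,2]>.216]; print(t.mean(0))
    q=P[(P[...,2]>.09)&(P[...,2]<.125)&(abs(P[...,0]-.494)<.07)&(abs(P[...,1]+.005)<.07)]
    mk=(P[...,2]>.085)&(P[...,2]<.125)&(abs(P[...,0]-.494)<.07)&(abs(P[...,1]+.005)<.07)&(S>130)
    for nm,m in dict(green=(H>45)&(H<80),orange=(H>6)&(H<16),red=(H<5)|(H>175)).items():
        k,l,st,ce=cv2.connectedComponentsWithStats((m&mk).astype(np.uint8))
        for i in range(1,k):
            if st[i,4]>2: print(n,nm,ce[i].round(),st[i,4],P[l==i].mean(0).round(4))
    r=q[(q[:,2]>.108)&(q[:,2]<.118)]
    if len(r):print("rim",len(r),cv2.minEnclosingCircle(r[:,:2].astype(np.float32)),r[:,2].mean())
E
```

```text
[0.5957829  0.1476633  0.29788232] [[0.001, 0.529, 0.848], [0.001, 0.848, -0.529], [-1.0, 0.001, 0.0]] [-0.18  0.35 -0.13  1.57  0.05  1.22  0.69]
wrist knob 533 [0.59339961 0.14685751 0.21863965] [0.58485445 0.13485327 0.19542786] [0.60566928 0.15665195 0.22379964] top 0.22268465605506524
[0.59474544 0.14617516 0.22146203]
wrist green [102. 133.] 73 [0.4483 0.0157 0.1104]
wrist green [116. 206.] 50 [ 0.5307 -0.0314  0.1102]
wrist orange [130. 143.] 81 [0.4767 0.0372 0.1098]
wrist orange [ 88. 197.] 41 [ 0.5019 -0.0549  0.1106]
wrist red [145. 169.] 83 [0.5123 0.0328 0.1094]
wrist red [ 71. 172.] 34 [ 0.4647 -0.0502  0.111 ]
rim 1885 ((0.4894852936267853, -0.009375682100653648), 0.053861334919929504) 0.11219406724935792
scene knob 74 [0.60075683 0.14100184 0.21395763] [0.58775297 0.13270667 0.19677115] [0.60835223 0.15337234 0.22472408] top 0.22423075887848395
[0.59922236 0.142198   0.22166423]
scene green [256. 204.] 5 [ 0.5322 -0.0343  0.1108]
scene orange [268. 187.] 6 [0.4788 0.0364 0.1127]
scene orange [245. 200.] 13 [ 0.5032 -0.0561  0.1103]
scene red [241. 193.] 11 [ 0.4673 -0.0508  0.1099]
scene red [272. 195.] 11 [0.5136 0.0306 0.1098]
rim 269 ((0.4908132553100586, -0.007832289673388004), 0.0542241670191288) 0.11300651365386442
top green [241. 196.] 5 [0.4455 0.0148 0.1095]
top orange [260. 182.] 6 [ 0.5017 -0.0541  0.1117]
top orange [236. 188.] 6 [0.4763 0.0342 0.1126]
top red [237. 178.] 6 [0.5133 0.0325 0.1102]
top red [259. 191.] 6 [ 0.4662 -0.0507  0.1128]
rim 150 ((0.48861438035964966, -0.010158858262002468), 0.053159043192863464) 0.11224938203642473
```

The knob top is at 0.2227, the same as its home height, so the plunger is home in the parking hole. The cup centre is (0.489, -0.0085), with the slot axis at -29.8° and the half-way axis at -74.8°. Next, go above the lid.

>>> arm_command(
  rows=[
    [[60,0,-23,6,0.117],[60,0,-46,13,0.235],[60,0,-69,19,0.352],[60,0,-92,25,0.47],[60,0,-114,32,0.587],[60,0,-137,38,0.705],[60,0,-160,44,0.822],[60,0,-183,51,0.94],[60,0,-206,57,1.057],[60,10,-229,63,1.175],[60,20,-252,70,1.292],[60,30,-275,76,1.41],[60,45,-298,82,1.527],[60,60,-321,89,1.645],[60,75,-344,95,1.762],[60,90,-367,101,1.88],[60,105,-390,108,2.0],[60,118,-412,114,2.115],[60,118,-412,114,2.115],[60,118,-412,114,2.115]],
  ],
)

```text
clock: 7.85
position: [0.4725, -0.2635, 0.178]
eef_rot: [-0.687, -0.164, 0.689, -0.163]
contact_force: [-0.6, -0.5, 1.0]
grip_width: 0.06
```

```bash
python3 - <<'E'
from h import *
s=state();M=R.from_quat(s["eef_rot"]).as_matrix();print(s["position"],M.round(3).tolist(),s["q"].round(2))
save("wrist","w4");P,I=load("w4");hsv=cv2.cvtColor(I,cv2.COLOR_RGB2HSV).astype(int);H,S,V=hsv[...,0],hsv[...,1],hsv[...,2]
near=(abs(P[...,0]-.4745)<.06)&(abs(P[...,1]+.262)<.06)
q=P[near&(H>130)&(H<165)&(S>90)]
t=q[q[:,2]>.046];rc=cv2.minAreaRect(t[:,:2].astype(np.float32));print("bar top",len(t),rc,t[:,2].mean())
d=q[(q[:,2]<.027)];print("disc",cv2.minEnclosingCircle(d[:,:2].astype(np.float32)),d[:,2].mean())
m=near&(H>18)&(H<34)&(S>120);k,l,st,ce=cv2.connectedComponentsWithStats(m.astype(np.uint8))
for i in range(1,k):print("dot",ce[i],st[i,4],P[l==i].mean(0))
E
```

```text
[ 0.47245788 -0.26353064  0.17796553] [[-0.004, 0.45, -0.893], [0.001, -0.893, -0.45], [-1.0, -0.002, 0.003]] [ 0.15  0.35  0.37  1.89 -0.15  0.93 -0.51]
bar top 920 ((0.47911536693573, -0.2651478052139282), (0.06302282959222794, 0.120120108127594), 26.808177947998047) 0.13957659740554237
disc ((0.47128453850746155, -0.2610945701599121), 0.04029254987835884) 0.018743422063332123
dot [255.38461538 150.76923077] 39 [ 0.50286413 -0.24609069  0.01984293]
dot [253.85714286 211.71428571] 7 [ 0.43597668 -0.2775167   0.02004305]
dot [357.83446712 271.68480726] 441 [ 0.51200058 -0.27812545  0.26052755]
dot [154.28440367 271.52293578] 436 [ 0.48363885 -0.22161913  0.26050814]
dot [206. 250.] 1 [ 0.45680253 -0.23699519  0.18792659]
dot [164. 303.] 1 [ 0.46818746 -0.22845778  0.25385858]
dot [350.26174168 311.12426614] 2044 [ 0.50371978 -0.2773124   0.26995007]
```

View pics/w4.png

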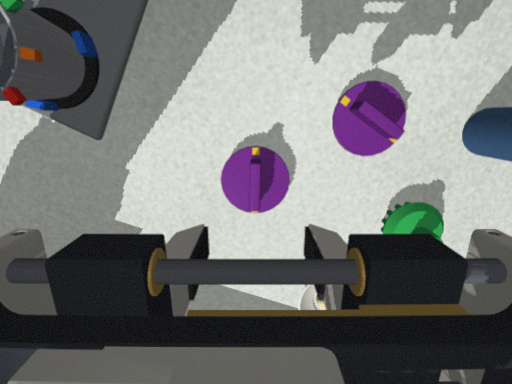

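The wrist view shows the target lid at (255,180), with its bar in line with the pads and its dots at (255,151) and (254,212). Its centre is ≈ (0.4715, -0.2613). Next: descend, grip and lift.

>>> arm_command(
  rows=[
    [[60,35,-2,0,0],[60,70,-2,0,0],[60,105,-2,0,0],[60,135,-2,0,0],[60,155,-2,0,0],[60,155,-2,0,0],[5,155,-2,0,0],[5,155,-2,0,0],[5,155,-2,0,0],[5,155,-2,0,0],[5,155,-2,0,0],[5,155,-2,0,0],[5,155,-2,0,0],[5,155,-2,0,0]],
  ],
  squeeze=40,
)

```text
clock: 9.07
position: [0.4736, -0.2609, 0.025]
eef_rot: [0.688, 0.164, -0.688, 0.164]
contact_force: [-0.1, 0.7, 3.2]
grip_width: 0.0116
```

>>> arm_command(
  rows=[
    [[5,-40,0,0,0],[5,-80,0,0,-0.1],[5,-120,0,0,-0.22],[5,-155,-10,-6,-0.34],[5,-155,-23,-14,-0.46],[5,-155,-38,-22,-0.58],[5,-155,-53,-31,-0.7],[5,-155,-68,-40,-0.82],[5,-155,-83,-48,-0.94],[5,-155,-98,-57,-1.06],[5,-155,-113,-66,-1.18],[5,-155,-128,-75,-1.3],[5,-155,-143,-83,-1.42],[5,-155,-158,-92,-1.54],[5,-155,-173,-101,-1.66],[5,-155,-188,-110,-1.78],[5,-155,-200,-117,-1.9],[5,-155,-210,-122,-2.02],[5,-155,-219,-127,-2.14],[5,-155,-219,-127,-2.155]],
  ],
)

```text
clock: 10.73
position: [0.4876, -0.0057, 0.1796]
eef_rot: [0.179, 0.684, -0.178, 0.684]
contact_force: [-0.3, 1.3, -1.2]
grip_width: 0.0116
```

```bash
python3 - <<'E'
from h import *
s=state();M=R.from_quat(s["eef_rot"]).as_matrix();p=s["position"];print(p,M.round(3).tolist(),s["q"].round(2),s["contact_force"],s["grip_width"],"jaw",np.degrees(np.arctan2(M[1,1],M[0,1])))
for n in("wrist","scene","top"):
    c=save(n,n+"5");P,I=load(n+"5");hsv=cv2.cvtColor(I,cv2.COLOR_RGB2HSV).astype(int);H,S,V=hsv[...,0],hsv[...,1],hsv[...,2]
    near=(abs(P[...,0]-p[0])<.06)&(abs(P[...,1]-p[1])<.06)&(P[...,2]>.13)&(P[...,2]<.225)
    q=P[near&(H>130)&(H<165)&(S>90)];d=q[q[:,2]<.18]
    if len(d)>5:print(n,"disc",len(d),cv2.minEnclosingCircle(d[:,:2].astype(np.float32)),d[:,2].mean())
    m=near&(H>18)&(H<34)&(S>120)&(P[...,2]<.185);k,l,st,ce=cv2.connectedComponentsWithStats(m.astype(np.uint8))
    for i in range(1,k):print(n,"dot",ce[i],st[i,4],P[l==i].mean(0))
a=cv2.imread("pics/wrist5.png");b=cv2.imread("pics/scene5.png")[110:270,170:350]
cv2.imwrite("pics/c.png",np.hstack([cv2.resize(a,(400,300)),cv2.resize(b,(338,300),interpolation=2)]))
E
```

```text
[ 0.4875604  -0.00573937  0.17957369] [[-0.0, 0.488, 0.873], [0.001, 0.873, -0.488], [-1.0, 0.001, -0.001]] [ 0.08  0.24 -0.14  2.    0.04  0.9   0.98] [-0.28533861  1.26336123 -1.20652585] 0.011600241535354997 jaw 60.768481278824574
wrist disc 4213 ((0.48865169286727905, -0.005835957359522581), 0.04080239310860634) 0.17341020145108527
wrist dot [256.         187.03658537] 164 [0.45793436 0.01091425 0.17465059]
scene disc 249 ((0.49110308289527893, -0.009891172870993614), 0.04027855396270752) 0.174605930687743
scene dot [256.5 182.5] 4 [ 0.51935067 -0.02704756  0.17603922]
```

View pics/c.png

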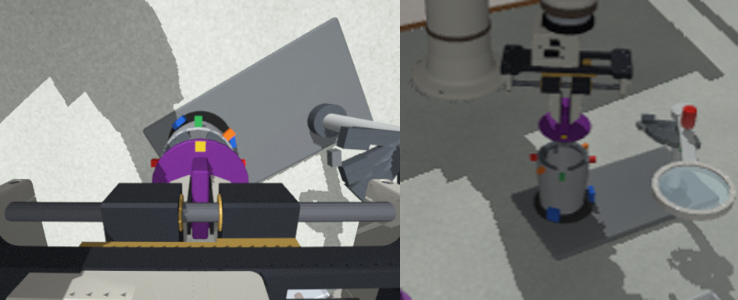

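The image shows the lid level over the cup, with its yellow dot at (200,146) in line with the green mark at (198,121). The lens is parked well clear. A fine correction of y -2, z +0.6, then I'll lower to just above the lip.

>>> arm_command(
  rows=[
    [[5,0,-2,0.6,0.01],[5,15,-2,0.6,0.01],[5,30,-2,0.6,0.01],[5,37,-2,0.6,0.01],[5,37,-2,0.6,0.01]],
  ],
)

```text
clock: 11.3
position: [0.4858, -0.011, 0.1411]
eef_rot: [0.185, 0.684, -0.186, 0.681]
contact_force: [-0.3, 0.2, -0.7]
grip_width: 0.0119
```

>>> arm_command(
  rows=[
    [[5,2,0,0,0],[5,4,0,0,0],[5,6,0,0,0],[5,8,0,0,0],[5,8,0,0,0]],
  ],
)

```text
clock: 11.72
position: [0.4874, -0.0101, 0.1347]
eef_rot: [0.184, 0.683, -0.184, 0.683]
contact_force: [0.2, 0.1, -1.4]
grip_width: 0.0117
```

Already below the lip height with no contact, so the lugs are entering the slots. Continue down with a small centring correction.

>>> arm_command(
  rows=[
    [[5,0,1.5,-0.7,0],[5,2,1.5,-0.7,0],[5,4,1.5,-0.7,0],[5,6,1.5,-0.7,0],[5,8,1.5,-0.7,0],[5,8,1.5,-0.7,0]],
  ],
)

```text
clock: 12.22
position: [0.4871, -0.0085, 0.1262]
eef_rot: [0.184, 0.683, -0.185, 0.682]
contact_force: [-0.8, -0.5, -0.6]
grip_width: 0.0117
```

>>> arm_command(
  rows=[
    [[5,1,0,0,0],[5,2,0,0,0],[5,3,0,0,0],[5,3,0,0,0]],
  ],
)

```text
clock: 12.55
position: [0.4876, -0.0085, 0.1249]
eef_rot: [0.184, 0.683, -0.185, 0.683]
contact_force: [-4.9, 0.2, 11.4]
grip_width: 0.0113
```

```bash
python3 - <<'E'
from h import *
s=state();M=R.from_quat(s["eef_rot"]).as_matrix();print(s["position"],s["contact_force"],s["moment"],"jaw",np.degrees(np.arctan2(M[1,1],M[0,1])),s["q"].round(2))
E
```

```text
[ 0.48756632 -0.00852402  0.1249236 ] [-4.9127927   0.21941294 11.39818782] [-0.04961101  0.98453261 -0.03623814] jaw 59.754202710292056 [ 0.07  0.32 -0.13  2.05  0.06  0.77  0.95]
```

Seated at TCP z 0.125, as predicted, with 11 N of contact. Now twist clockwise by 44.5°, with slightly less push.

>>> arm_command(
  rows=[
    [[5,-1,0,0,0],[5,-1,0,0,0.07],[5,-1,0,0,0.14],[5,-1,0,0,0.21],[5,-1,0,0,0.28],[5,-1,0,0,0.35],[5,-1,0,0,0.42],[5,-1,0,0,0.49],[5,-1,0,0,0.56],[5,-1,0,0,0.63],[5,-1,0,0,0.7],[5,-1,0,0,0.75],[5,-1,0,0,0.777],[5,-1,0,0,0.777],[5,-1,0,0,0.777]],
  ],
)

```text
clock: 13.8
position: [0.488, -0.0085, 0.125]
eef_rot: [0.429, 0.562, -0.429, 0.562]
contact_force: [0.4, -0.3, 2.7]
grip_width: 0.0117
```

```bash
python3 - <<'E'
from h import *
s=state();M=R.from_quat(s["eef_rot"]).as_matrix();p=s["position"];print(p,s["contact_force"],s["moment"],"jaw",np.degrees(np.arctan2(M[1,1],M[0,1])),s["grip_width"])
for n in("wrist","scene"):
    save(n,n+"6");P,I=load(n+"6");hsv=cv2.cvtColor(I,cv2.COLOR_RGB2HSV).astype(int);H,S,V=hsv[...,0],hsv[...,1],hsv[...,2]
    near=(abs(P[...,0]-p[0])<.06)&(abs(P[...,1]-p[1])<.06)&(P[...,2]<.16)&(P[...,2]>.085)
    for nm,m in dict(yel=(H>18)&(H<34)&(S>120)&(P[...,2]>.112),green=(H>45)&(H<80)&(S>120),orange=(H>6)&(H<16)&(S>120),red=((H<5)|(H>175))&(S>120)).items():
        k,l,st,ce=cv2.connectedComponentsWithStats((near&m).astype(np.uint8))
        for i in range(1,k):
            if st[i,4]>2:
                x=P[l==i].mean(0);print(n,nm,ce[i].round(),st[i,4],x.round(4),np.degrees(np.arctan2(x[1]+.0085,x[0]-.489)).round(1))
    d=P[near&(H>130)&(H<165)&(S>90)];d=d[d[:,2]<.125];print("disc top",np.median(d[:,2]),d[:,2].std(),len(d))
    q=P[((H<6)|(H>174))&(S>120)&(V>60)&(P[...,2]>.19)&(P[...,2]<.25)&(abs(P[...,0]-.6)<.05)&(abs(P[...,1]-.14)<.05)]
    if len(q):print("knob",q.mean(0),np.percentile(q[:,2],95))
a=cv2.imread("pics/wrist6.png");b=cv2.imread("pics/scene6.png")[110:270,170:350]
cv2.imwrite("pics/d.png",np.hstack([cv2.resize(a,(400,300)),cv2.resize(b,(338,300),interpolation=2)]))
E
```

```text
[ 0.48797007 -0.00847333  0.12496925] [ 0.40228245 -0.26005315  2.73012611] [-0.12377989 -0.02467072 -0.03863405] jaw 15.310096142456668 0.011672031661989957
wrist yel [256. 187.] 164 [0.4784 0.024  0.12  ] 108.0
wrist green [208. 184.] 242 [0.4484 0.0153 0.1103] 149.6
wrist orange [259. 163.] 260 [0.4767 0.0374 0.1102] 104.9
wrist red [309. 184.] 258 [0.5117 0.0325 0.11  ] 61.1
disc top 0.11877984378138409 0.0008626607924765402 4197
scene yel [247. 195.] 3 [ 0.4957 -0.0446  0.1211] -79.5
scene green [256. 204.] 5 [ 0.5313 -0.0338  0.1099] -30.8
scene orange [245. 200.] 13 [ 0.5023 -0.0556  0.1095] -74.2
scene red [241. 194.] 10 [ 0.4672 -0.0511  0.1086] -117.1
scene red [272. 195.] 12 [0.5138 0.0299 0.1103] 57.2
disc top 0.12026409444971398 0.0018937700420173641 237
knob [0.60087651 0.14090251 0.21406188] 0.22443257315463386
```

View pics/d.png

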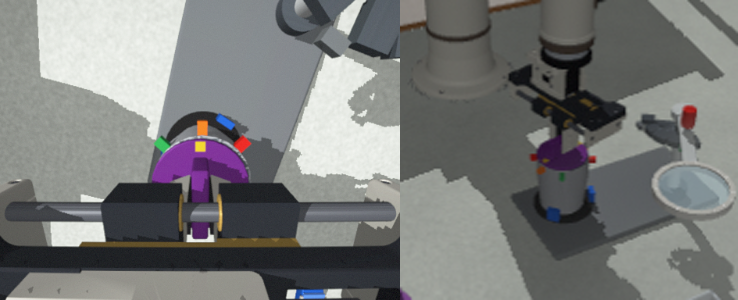

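The yellow dot at (200,146) lies next to the orange mark at (202,128). The lid is flat, with its disc top at 0.119, and the plunger is unchanged. Handing in with the grip held.

```bash
python3 -c "
from h import *
print(state()['clock'],state()['grip_width']);print(finish_job())"
```

```text
13.9 0.01226503465553961
the job is handed in; nothing more can be done
None
```

The job is done and handed in at about 14 s, with the gripper still holding the lid.

- **Magnifier:** I lifted the plunger, swung the lens 75° to the parking hole and let the plunger drop. The knob's top read 0.2227 m from the wrist camera, within 1.5 mm of its height when pinned at the start. It had not moved when I looked again at the end.
- **Lid:** I took the leftmost purple lid and put its lugs down through the slots. It seated at the expected height with about 11 N of push, then I twisted it about 45° clockwise to the orange marks.
- **Last checks:** The bar lay at about -75° by the gripper angle, against -74.8° for the orange line. The lid was flat, with its disc top at 0.119 m, about 3 N of remaining push and almost no twisting load. It stayed well short of the catch and the click.
- **Disagreements:** The two yellow dots, seen by different cameras, gave the bar's angle as about -76°, roughly 1° off the gripper reading and within calibration error. I did not re-measure the other toiletries, but the arm never worked near them apart from lifting the lid.

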